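Take a surface reading on a glazed tile at the sloped rest

ROBOT

A 6-joint arm with a two-finger parallel gripper is mounted at the origin on a cart in front of the work surface, level with it; the furniture and walls round the work are solid. World frame = base frame: x ahead of the robot, y to its left, z up, the work surface at z = 0. Lengths are in m, angles in rad, forces in N, time in s.
With the tool pointing down it reaches from about 0.3 to 0.775 m from the base axis. Payload 14.6 kg.
Tool frame: the origin (TCP) lies at the centre of the arm's flange, where the gripper is bolted on; the fingertips stand 173 mm ahead of it and the grasp point (between the pads) lies 155 mm ahead of it; z points along the fingers, y is the direction in which the jaws open and shut (so a half turn about z gives the same grasp; the last joint's range is limited). The gripper opens to 85 mm and grips with 20 to 120 N. Pads are 22 mm wide; open, the fingers measure 114 mm over their backs; the gripper's body (76 mm by 85 mm) begins 54 mm behind the grasp point. The pads swing forward as they close: fully open they stand 13 mm farther back than shut.
Start: joints at [-1.176, 0.3, 1.521, -0, 1.321, -0.067], TCP at [0.245, -0.492, 0.405] pointing down, gripper open.
Joint ranges: [-3.03, 3.03], [-0.79, 2.21], [0.23, 2.52], [-1.04, 4.18], [0, 3.07], [-2.55, 2.55]. Speed limits (rad/s): [2.22, 2.22, 2.57, 3.14, 3.14, 3.14].

INTERFACE

Orientations are given as a rotation vector (axis times angle).
In Python, from plant import r gives the robot as it stands. The module is installed in compiled form; this text tells all that it offers. Calls block until the motion is done:
- r.reach(position, orientation): joint-space move of the TCP to a pose.
- r.servo_line(position, orientation=None, velocity=0.15, f_stop=None): straight line of the TCP; orientation=None keeps the orientation; velocity is the mean speed in m/s. With f_stop (N) it stops when the force on the tool has changed by that much, and returns True; else False.
- r.goto_joints(angles): joint-space move.
- r.gripper_open() and r.close(): open the fingers fully, or close them until they stop; the grip force is fixed at half the most.
- r.hold(seconds).
- r.solve_ik(position, orientation): joint angles nearest the present ones, or None.
- r.capture(name): name is "side" or "top"; returns a dict with "img" (420x560x3 uint8, red, green, blue), "depth" (420x560 float32, m along the optical axis (not along the pixel's ray), 0 where there is no reading), "intrinsics" (3x3 intrinsics, pixels), "R" (3x3) and "t" (3): a world point X has camera coordinates R X + t. Camera axes: x right, y down, z forward; pixel columns grow to the right and rows downward; lengths in m; the calibration is good to about 2 mm. A picture is of the moment at which its call begins.
A pose or a line that the arm cannot do raises r.MotionError and nothing moves.
- r.sign_off(): hands the job in, once; it reports no verdict.
Trained networks look in a picture, given as the dict that the camera call returned (one of the last four; its "shot" number tells which), for a name from the list of things; names that differ only in an ending like _2 or _b are one class to them, and where a whole thing is asked for, a point or a joint stands for the part that bears it (a point fixed in the world has none). Each returns a list of dicts, best first, with "p" (0 to 1); they miss things now and then, are a little off and sometimes report something else, mostly with a low value. They report only what shows in the picture. A call takes as long as a camera call. They do not tell look-alikes from the thing itself.
- r.recognise(picture, name): "location" ([x, y, z] in m, in the coordinates of the camera as it stood for that picture, good to about 4 mm: the middle of the surface that is visible of it).
Readings, each from a call of its own:
- r.current_time(): time.
- r.current_qpos(): joint angles.
- r.current_qd(): joint speeds.
- r.current_effort(): joint torques, N m.
- r.current_eef_pos(): TCP position.
- r.current_tool_rot(): TCP orientation.
- r.current_force(): force on the tool from outside, world axes, zero at the start.
- r.current_ft_torque(): the same for the moment, N m.
- r.current_width(): opening from 0.0 (shut) to 1.0 (fully open).
Only numpy, scipy, OpenCV 4.12 (cv2) and the standard library are available. Lean on these libraries where they do the work, as an engineer would, in place of code of your own. Each camera call takes 0.05 s, during which the arm holds its last target.

TASK

Lay the small glazed tile flat on the narrow sloped rest, ringed face up, its long side running up the slope and its lower end at the lip, and let go of it. Then lift the spring-tipped probe out of its holder and hold it square to the tilted tile with its tip inside the ring, pressing lightly so that the plunger goes in part of the way but not fully. Finish while still holding the probe there, steady and gripped by its handle, and leave the other things on the table alone.

Things in the scene. Friction and masses are not known exactly. Their poses are not given: they have to be found in the camera images.
- tile_center (a point): Centre (half-way up) of the loose glazed tile: a flat slab 80 mm long (its x), 46 mm wide (its y), 12 mm thick (z), white glaze on a terracotta-brown body, 0.07 to 0.14 kg. Starts flat on the table, ringed face up, long axis within 30 degrees of the robot's x. z is normal to the glazed face
- tile_mark (a point): Centre of the mark printed on the tile's glazed top face: a thin dark ring (inner radius 7.5 mm, outer 9 mm) round a small dot. It lies 12 mm along the tile's +x from the tile's centre, on the centre line, 6 mm above tile_center along the tile's z
- rest_seat (a point): Middle of the top of the sloped bed, 64 mm above the table. Aluminium bed 76 mm long, 34 mm wide (narrower than the tile: fingers pass down beside it), sloping 20 degrees. x points up the slope (away from the robot, but for its yaw), z normal to the bed. A tile touching the lip at the bed's lower end is centred on this point, its underside on the bed
- rest: The whole fixed rest: bed on two posts on a dark base plate 120 x 84 mm, 8 mm high. Origin under the middle of the base plate, on the table; its yaw is the bed's. The bed's lip, 40 mm down the slope from rest_seat, is 5 mm thick, as wide as the bed, and stands 7 mm above it to stop the tile sliding off
- tile: The tile as a body; origin at the centre of its underside, axes as tile_center
- probe_grip (a point): Centre of the probe's handle, a black square bar 22 x 22 mm, 50 mm long, topped by a 16 mm round cap that adds 2 mm; x and y are normal to its flat sides, z runs along the probe from tip to cap. It starts upright, its collar resting on the holder's top
- probe: The whole probe, 0.13 kg; axes as probe_grip, origin on its axis 31 mm below probe_grip, at the underside of a round collar 34 mm across and 6 mm thick. Below: a steel stem 14 mm across, 46 mm long, from which the plunger, 8 mm across with a round end, sticks out 16 mm
- probe_tip (a point): Very end of the probe's plunger, on the probe's axis, 93 mm below probe_grip along the probe's z while the plunger is out; axes as probe_grip
- probe_plunger (a joint): How far the spring plunger is pushed into the probe, m: 0 fully out, 0.012 fully in. The spring takes about 0.6 N to start and 0.3 N more for each mm (about 2 N at 5 mm, 4 N fully in)
- holder: Fixed probe holder: grey plate 66 x 66 mm, its top 75 mm above the table, on four round legs on a 74 x 74 mm base; the probe's stem hangs through a 19 mm hole in the middle, its plunger end about 13 mm above the table, so the probe must rise at least 65 mm to come free. Origin under its centre on the table
- eraser: Bystander: eraser, 23 x 52 x 13 mm
- binder_clip_0: Bystander: binder clip standing on its spine, 34 x 32 x 34 mm
- tweezers: Bystander: tweezers lying flat, 122 mm long, 8 mm high
- bone_folder: Bystander: flat bone folder, 154 x 21 x 4 mm
- vial_0: Bystander: small standing vial, 21 mm across, 51 mm high
- book_weight_1: Bystander: round weight with a knob, 49 mm across, 49 mm high
- petri_dish: Bystander: petri dish, 60 mm across, 13 mm high
Not all that is in view belongs to the job. Leave any blue or purple look-alike of the tile alone.

How it is judged:
On the way, in this order (a step that is already met when the one before it is completed fails the run):
1. the tile lies on the sloped rest, ring up, and is let go (x of tile_center in the frame of rest_seat between -0.006 and 0.012 m and y of tile_center in the frame of rest_seat between -0.01 and 0.01 m and z of tile_center in the frame of rest_seat between 0.002 and 0.01 m and angle between the z axis of tile_center and the z axis of rest_seat, either way round below 0.07 rad and angle between the x axis of tile_center and the x axis of rest_seat, either way round below 0.17 rad and z of tile_mark in the frame of rest_seat above 0.008 m and contact force between the fingers and tile below 0.1 N and contact force between tile and rest above 0.2 N and linear speed of tile below 0.02 m/s), for 0.2 s.
2. the probe is lifted clear of its holder by its handle (contact force between probe and holder below 0.05 N and z of probe_tip in the frame of holder above 0.078 m and contact force between the fingers and probe above 1 N), for 0.1 s.
At the end, for the whole second after the job is handed in: Tile free on the bed, ring up, flat (4 deg), along the slope (10 deg), 6 mm down to 12 mm up slope of the seat, 10 mm sideways. Probe held by the fingers, square to the tile (8 deg), tip within 8 mm of the ring centre, plunger in 1.5 to 10.5 mm, 0.8 to 6 N, all at rest (all of step 1 and distance between probe_tip and tile_mark below 0.008 m and angle between the z axis of probe_grip and the z axis of rest_seat, either way round below 0.14 rad and angle between the z axis of probe_grip and the z axis of tile_center, either way round below 0.14 rad and contact force between probe and tile between 0.8 and 6 N and value of joint probe_plunger between 0.0015 and 0.0105 m and contact force between the fingers and probe above 1 N and contact force between probe and rest below 0.1 N and linear speed of probe below 0.02 m/s and contact force between the arm and tile below 0.1 N); the arm keeps its last pose, push and grip.
It fails at once if the probe is pressed hard on the tile (over 12 N) (contact force between probe and tile above 12 N).
It fails at once if another thing on the table is disturbed (moved over 30 mm) (distance of any of eraser, binder_clip_0, tweezers, bone_folder, vial_0, book_weight_1, petri_dish from where it was at the start of the episode above 0.03 m).
It also fails if it takes over 64 s, if anything falls off the work surface, if the arm or the gripper's body presses on something with over 40 N, if the wrist force passes 120 N, or if a joint passes its speed limit or range.

## Working session

There is one attempt and no reset: what is moved stays moved. The work goes in short steps, each a Python script; the robot and the scene stay as the last script left them, time stands still between calls to the robot, and variables do not carry over. Pictures are saved under pics/ and viewed, and the job is handed in when it is done.

```bash
mkdir -p pics; ls
python3 - <<'E'
from plant import r
import cv2,numpy as np,pickle
d={}
for n in("top","side"):
    c=r.capture(n);d[n]=c
    cv2.imwrite(f"pics/{n}0.png",c["img"][:,:,::-1])
    for k in["tile","rest","probe","holder","probe_grip","tile_mark","eraser","binder_clip_0","tweezers","bone_folder","vial_0","book_weight_1","petri_dish"]:
        try:
            o=r.recognise(c,k)
        except Exception as e: print(k,e);continue
        for x in o[:3]:
            L=np.array(x["location"]);w=c["R"].T@(L-c["t"]);p=c["intrinsics"]@L;p=p[:2]/p[2]
            print(n,k,round(x["p"],2),w.round(3),p.round())
pickle.dump(d,open("d0.pkl","wb"))
print(r.current_time(),r.current_tool_rot())
for n in d: print(n,d[n]["R"].round(3),d[n]["t"],d[n]["intrinsics"])
E
```

```text
pics
top tile 0.85 [ 0.411 -0.258  0.011] [323. 257.]
top tile 0.84 [ 0.429 -0.573  0.013] [418. 252.]
top tile 0.64 [ 0.435 -0.418  0.017] [372. 250.]
top rest 0.58 [ 0.545 -0.043  0.005] [259. 217.]
top probe 0.44 [0.446 0.249 0.125] [163. 244.]
top holder 0.95 [0.448 0.24  0.078] [169. 244.]
top probe_grip 0.74 [0.694 0.239 0.032] [175. 171.]
top probe_grip 0.57 [0.452 0.25  0.123] [163. 242.]
top probe_grip 0.34 [ 0.675 -0.172  0.   ] [298. 179.]
top tile_mark 0.85 [ 0.438 -0.415  0.011] [370. 249.]
top tile_mark 0.83 [ 0.411 -0.264  0.011] [325. 257.]
top tile_mark 0.63 [ 0.53  -0.287  0.011] [332. 221.]
top eraser 0.59 [0.42  0.096 0.011] [217. 254.]
top binder_clip_0 0.5 [ 0.424 -0.099  0.016] [275. 253.]
top tweezers 0.62 [ 0.541 -0.042  0.006] [259. 218.]
top tweezers 0.51 [0.516 0.154 0.01 ] [200. 225.]
top bone_folder 0.64 [ 0.533 -0.151  0.002] [291. 220.]
top bone_folder 0.58 [ 0.531 -0.292  0.009] [333. 221.]
top vial_0 0.58 [0.692 0.156 0.04 ] [199. 171.]
top book_weight_1 0.66 [0.695 0.24  0.033] [174. 170.]
top petri_dish 0.59 [ 0.677 -0.17   0.001] [297. 178.]
side 
[... 829 characters left out ...]
side book_weight_1 0.69 [0.693 0.246 0.03 ] [187. 293.]
side petri_dish 0.56 [ 0.684 -0.181  0.005] [249. 223.]
side petri_dish 0.29 [0.419 0.105 0.009] [300. 290.]
1.4 [-3.05821607e+00 -7.18927217e-01  3.80304921e-05]
top [[ 0.006 -1.     0.012]
 [-0.994 -0.007 -0.11 ]
 [ 0.11  -0.011 -0.994]] [-0.1259757   0.5587493   1.68440203] [[518.38288778   0.         282.72933832]
 [  0.         518.38288778 211.62340912]
 [  0.           0.           1.        ]]
side [[-0.949 -0.314  0.022]
 [-0.175  0.471 -0.864]
 [ 0.261 -0.824 -0.502]] [0.50031304 0.25066067 1.19174844] [[434.02408686   0.         275.53568678]
 [  0.         434.02408686 210.96622026]
 [  0.           0.           1.        ]]
```

Run:
```python
import cv2
for n,(x0,y0,x1,y1) in {"top":(140,140,460,290),"side":(140,170,400,350)}.items():
    im=cv2.imread(f"pics/{n}0.png")[y0:y1,x0:x1]
    cv2.imwrite(f"pics/{n}0c.png",cv2.resize(im,None,fx=2.5 if n=="top" else 3,fy=2.5 if n=="top" else 3,interpolation=cv2.INTER_CUBIC))
```

```text
(no output)
```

View pics/top0.png

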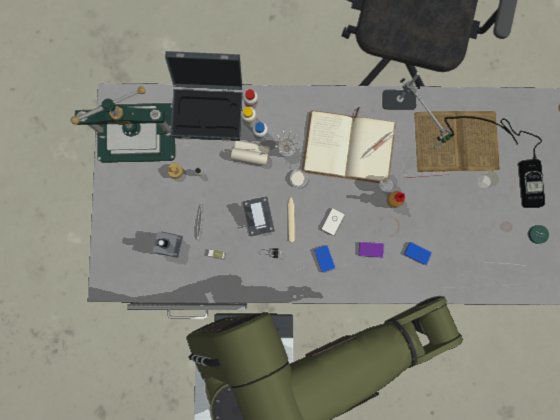

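View pics/top0c.png

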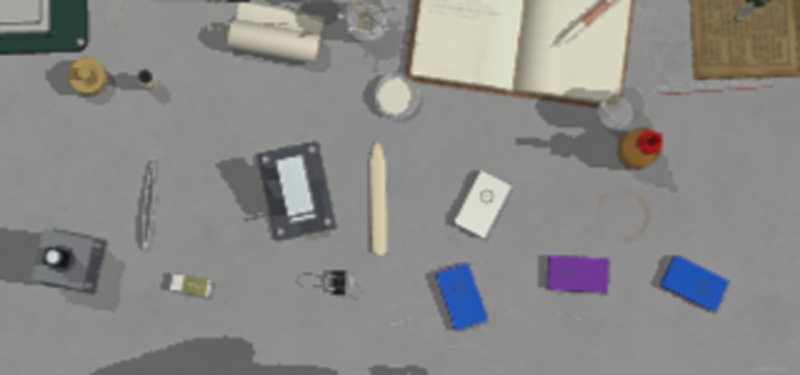

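View pics/side0c.png

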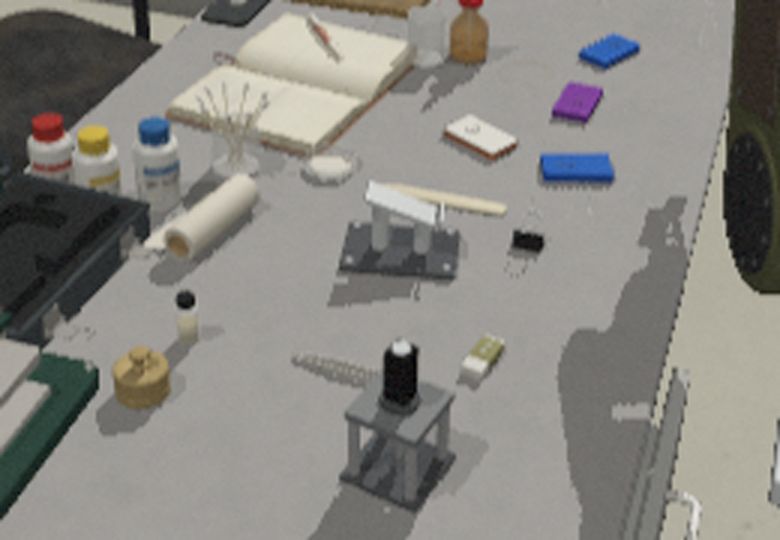

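```bash
python3 - <<'E'
import cv2,numpy as np,pickle
d=pickle.load(open("d0.pkl","rb"))
def bp(c,uv,z):
    K=c["intrinsics"];R=c["R"];C=-R.T@c["t"]
    v=R.T@(np.linalg.inv(K)@np.array([uv[0],uv[1],1.]));return C+v*(z-C[2])/v[2]
vis=[]
def seg(n,box,f,z,tag):
    c=d[n];x0,y0,x1,y1=box;S=8
    im=cv2.resize(c["img"][y0:y1,x0:x1],None,fx=S,fy=S,interpolation=cv2.INTER_CUBIC).astype(int)
    m=f(im).astype(np.uint8)
    k,l,st,ce=cv2.connectedComponentsWithStats(m);i=1+st[1:,4].argmax()
    cs,_=cv2.findContours((l==i).astype(np.uint8),cv2.RETR_EXTERNAL,cv2.CHAIN_APPROX_NONE)
    pts=max(cs,key=cv2.contourArea)[:,0,:]
    uv=(pts+.5)/S-.5+[x0,y0]
    W=np.array([bp(c,p,z)[:2] for p in uv])
    (cx,cy),(w,h),a=cv2.minAreaRect((W*1000).astype(np.float32))
    print(tag,n,"centre",round(cx,1),round(cy,1),"size",round(w,1),round(h,1),"ang",round(a,1),"meancontour",(cv2.minEnclosingCircle((W*1000).astype(np.float32)))[0])
    o=im.astype(np.uint8).copy();cv2.drawContours(o,[pts[:,None]],-1,(255,0,0),1)
    cv2.imwrite(f"pics/seg_{tag}_{n}.png",o[:,:,::-1])
g=lambda im:im.mean(2)
white=lambda t:(lambda im:(im.min(2)>t))
seg("top",(313,200,353,242),white(165),.012,"tile")
seg("side",(284,204,316,226),white(165),.012,"tile")
seg("top",(232,190,282,244),lambda im:g(im)<87,.008,"plate")
seg("top",(246,196,274,234),white(165),.064,"bed")
seg("side",(255,222,300,270),lambda im:g(im)<95,.008,"plate")
seg("top",(148,224,188,262),lambda im:(g(im)>70)&(g(im)<116),.075,"holder")
ys=d["top"]["depth"]
K=d["top"]
def dep(n,u,v):
    c=d[n];z=c["depth"][v,u];return c["R"].T@(z*np.linalg.inv(c["intrinsics"])@np.array([u,v,1.])-c["t"])
for v in range(202,234,3): print(v,[tuple(dep("top",u,v).round(3)) for u in(255,258,261)])
E
python3 - <<'E'
import cv2,numpy as np
ims=[cv2.imread(f"pics/seg_{t}.png") for t in("tile_top","plate_top","bed_top","holder_top","tile_side","plate_side")]
ims=[cv2.resize(cv2.copyMakeBorder(i,0,max(0,max(i.shape)-i.shape[0]),0,max(0,max(i.shape)-i.shape[1]),0),(260,260)) for i in ims]
cv2.imwrite("pics/segs.png",np.vstack([np.hstack(ims[:3]),np.hstack(ims[3:])]))
E
```

```text
tile top centre 531.2 -290.0 size 46.2 80.2 ang 62.3 meancontour (530.9995727539062, -290.20281982421875)
tile side centre 531.2 -291.1 size 50.6 83.5 ang 62.4 meancontour (530.940185546875, -291.90771484375)
plate top centre 546.6 -38.6 size 119.8 85.0 ang 12.4 meancontour (546.5362548828125, -38.835575103759766)
bed top centre 548.4 -39.9 size 73.4 33.5 ang 12.9 meancontour (548.34423828125, -39.78085708618164)
plate side centre 546.6 -31.5 size 120.3 89.5 ang 12.6 meancontour (546.9705810546875, -32.5888786315918)
holder top centre 449.4 258.8 size 115.2 77.0 ang 80.2 meancontour (448.8421630859375, 258.5845947265625)
202 [(np.float64(0.593), np.float64(-0.029), np.float64(0.013)), (np.float64(0.586), np.float64(-0.042), np.float64(0.074)), (np.float64(0.595), np.float64(-0.049), np.float64(0.004))]
205 [(np.float64(0.576), np.float64(-0.032), np.float64(0.075)), (np.float64(0.575), np.float64(-0.042), np.float64(0.085)), (np.float64(0.584), np.float64(-0.049), np.float64(0.006))]
208 [(np.float64(0.567), np.float64(-0.032), np.float64(0.067)), (np.float64(0.566), np.float64(-0.04
[... 856 characters left out ...]
t64(-0.032), np.float64(0.064)), (np.float64(0.519), np.float64(-0.042), np.float64(0.055)), (np.float64(0.52), np.float64(-0.051), np.float64(0.049))]
226 [(np.float64(0.513), np.float64(-0.03), np.float64(0.013)), (np.float64(0.509), np.float64(-0.042), np.float64(0.055)), (np.float64(0.509), np.float64(-0.052), np.float64(0.056))]
229 [(np.float64(0.503), np.float64(-0.03), np.float64(0.007)), (np.float64(0.504), np.float64(-0.04), np.float64(-0.003)), (np.float64(0.504), np.float64(-0.05), np.float64(0.004))]
232 [(np.float64(0.493), np.float64(-0.03), np.float64(0.012)), (np.float64(0.493), np.float64(-0.04), np.float64(0.011)), (np.float64(0.493), np.float64(-0.05), np.float64(0.012))]
```

View pics/segs.png

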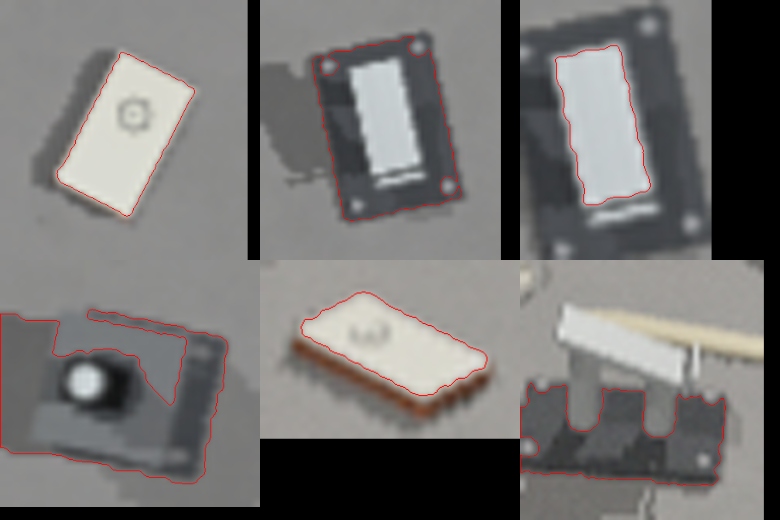

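Run:
```python
import cv2,numpy as np,pickle
d=pickle.load(open("d0.pkl","rb"))
def bp(c,uv,z):
    K=c["intrinsics"];R=c["R"];C=-R.T@c["t"]
    v=R.T@(np.linalg.inv(K)@np.array([uv[0],uv[1],1.]));return C+v*(z-C[2])/v[2]
for n,(x0,y0,x1,y1),z in(("top",(155,236,172,250),.133),("side",(266,280,284,292),.133)):
    c=d[n];im=c["img"][y0:y1,x0:x1].astype(float).min(2)
    w=np.clip(im-130,0,None);
    Y,X=np.mgrid[y0:y1,x0:x1];u=(w*X).sum()/w.sum();v=(w*Y).sum()/w.sum()
    print(n,u,v,bp(c,(u,v),z))
# probe axis projected + handle square overlays for yaws
c=d["top"];
a=cv2.resize(d["top"]["img"][222:266,145:193],None,fx=8,fy=8,interpolation=cv2.INTER_CUBIC)
b=cv2.resize(d["side"]["img"][276:342,250:298],None,fx=8,fy=8,interpolation=cv2.INTER_CUBIC)
a=np.clip(a.astype(float)*1.8,0,255).astype(np.uint8);b=np.clip(b.astype(float)*1.8,0,255).astype(np.uint8)
o=np.zeros((528,770,3),np.uint8);o[:352,:384]=a;o[:,386:]=b
cv2.imwrite("pics/holder.png",o[:,:,::-1])
```

```text
top 160.62685093780848 242.30009871668312 [0.45031978 0.25505334 0.133     ]
side 274.622200099552 284.30313588850174 [0.44955082 0.25062864 0.133     ]
```

View pics/holder.png

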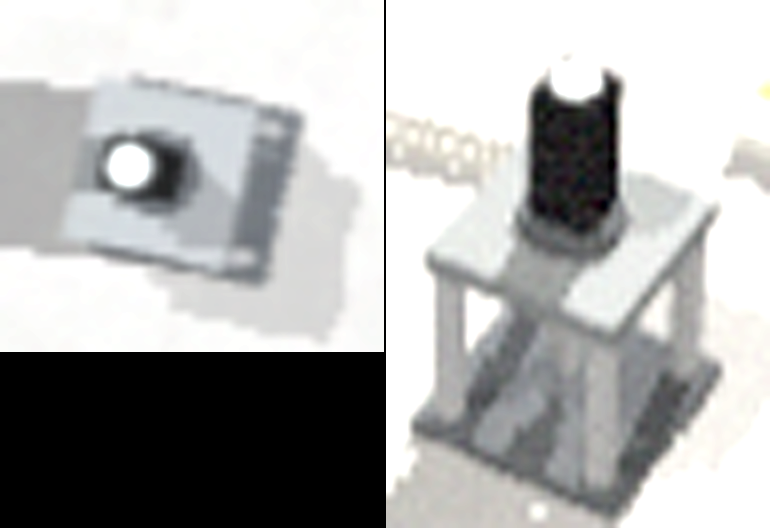

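```bash
cat > h.py <<'E'
import numpy as np,cv2
from scipy.spatial.transform import Rotation as Ro
def bp(c,uv,z):
    K=c["intrinsics"];R=c["R"];C=-R.T@c["t"]
    v=R.T@(np.linalg.inv(K)@np.array([uv[0],uv[1],1.]));return C+v*(z-C[2])/v[2]
def pr(c,X):
    p=c["intrinsics"]@(c["R"]@np.array(X,float)+c["t"]);return p[:2]/p[2]
TY=np.radians(-27.7); TC=np.array([.531,-.290,.0])
RY=np.radians(12.4); SEAT=np.array([.5465,-.039,.064])
th=np.radians(20)
RR=Ro.from_euler("z",RY).as_matrix()@Ro.from_euler("y",-th).as_matrix()  # rest_seat axes
def toolR(z,y):
    z=z/np.linalg.norm(z);y=y-z*(y@z);y/=np.linalg.norm(y)
    return np.column_stack([np.cross(y,z),y,z])
def rv(M): return Ro.from_matrix(M).as_rotvec()
E
python3 - <<'E'
from h import *;import pickle
d=pickle.load(open("d0.pkl","rb"))
print(RR)
print("holder",bp(d["top"],(165.4,243.2),.075))
# fit handle+cap silhouette in dark mask
def dark(n,box):
    x0,y0,x1,y1=box;S=8
    im=cv2.resize(d[n]["img"][y0:y1,x0:x1],None,fx=S,fy=S,interpolation=cv2.INTER_CUBIC).astype(float).mean(2)
    return im
a=dark("top",(150,232,176,256));b=dark("side",(260,276,292,312))
for i in(a,b): print(np.percentile(i,[2,10,30,60]))
o=np.zeros((300,480),np.uint8);o[:a.shape[0],:a.shape[1]]=np.clip(a*2.5,0,255);o[:b.shape[0],215:215+b.shape[1]]=np.clip(b*2.5,0,255)
cv2.imwrite("pics/dark.png",cv2.resize(o,None,fx=1.6,fy=1.6))
# model fit: handle box hull vs. mask (dark or cap) 
def mask(n):
    box=(150,232,176,256) if n=="top" else (260,276,292,312)
    im=dark(n,box);return im,box
from scipy.optimize import minimize
E
```

```text
[[ 0.91777173 -0.21473533 -0.33404159]
 [ 0.2017852   0.97667228 -0.07344381]
 [ 0.34202014  0.          0.93969262]]
holder [0.4504324  0.25271402 0.075     ]
[ 30.          72.         100.         115.66666667]
[ 12.66666667  21.         108.33333333 155.        ]
```

View pics/dark.png

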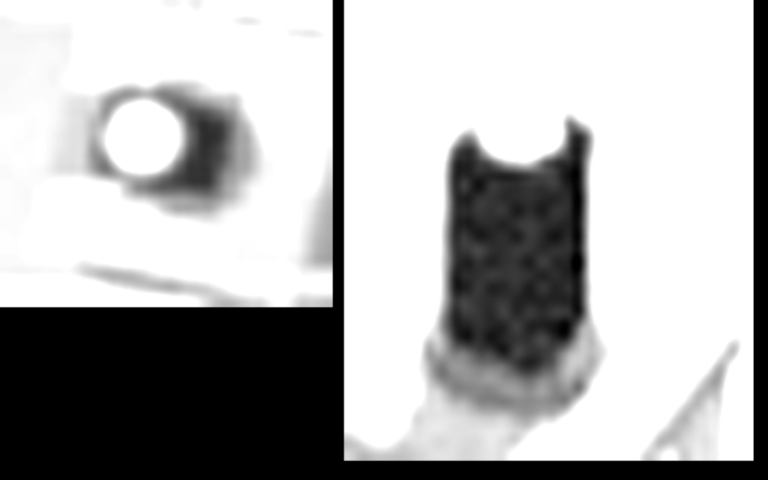

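Run:
```python
from h import *; from plant import r
q0=r.current_qpos()
ty=np.array([-np.sin(TY),np.cos(TY),0]);dn=np.array([0,0,-1.])
py=np.radians(-10)
for s in(1,-1):
    print("s",s)
    for nm,p,R in[("tile",TC+[0,0,.174],toolR(dn,s*ty)),("seat",SEAT+RR[:,2]*.176,toolR(-RR[:,2],s*RR[:,1])),
      ("press",SEAT+RR[:,2]*(.012+.248)+RR[:,0]*.012,toolR(-RR[:,2],s*RR[:,1])),
      ("probe",np.array([.45,.253,.261]),toolR(dn,s*np.array([-np.sin(py),np.cos(py),0]))),
      ("probeup",np.array([.45,.253,.361]),toolR(dn,s*np.array([-np.sin(py),np.cos(py),0]))),
      ("probex",np.array([.45,.253,.261]),toolR(dn,s*np.array([np.cos(py),np.sin(py),0])))]:
        q=r.solve_ik(p,rv(R));print(nm,None if q is None else np.round(q,2))
```

```text
s 1
tile [-0.56  0.69  1.52 -0.    0.92 -1.65]
seat [-0.2   0.37  1.91  0.26  0.56 -2.19]
press [-0.22  0.19  1.9   0.21  0.74 -2.14]
probe [ 0.44  0.4   1.76 -0.    0.99 -0.96]
probeup [ 0.44  0.27  1.67 -0.    1.21 -0.96]
probex [ 0.44  0.4   1.76 -0.    0.99  0.62]
s -1
tile [-0.56  0.69  1.52 -0.    0.92  1.49]
seat [-0.2   0.37  1.91  0.26  0.56  0.95]
press [-0.22  0.19  1.9   0.21  0.74  1.  ]
probe [ 0.44  0.4   1.76 -0.    0.99  2.19]
probeup [ 0.44  0.27  1.67 -0.    1.21  2.19]
probex [ 0.44  0.4   1.76 -0.    0.99 -2.53]
```

Run:
```python
from h import *; from plant import r
ty=np.array([-np.sin(TY),np.cos(TY),0]);R=rv(toolR(np.array([0,0,-1.]),-ty))
r.reach(TC+[0,0,.25],R)
print(r.current_time(),r.current_force())
print(r.servo_line(TC+[0,0,.174],None,0.08,8))
print(r.current_eef_pos(),r.current_force())
r.close();print(r.current_width(),r.current_time())
r.servo_line(TC+[0,0,.33],None,.2)
print(r.current_width(),r.current_force(),r.current_time())
c=r.capture("side");cv2.imwrite("pics/g1.png",cv2.resize(c["img"][120:260,220:400,::-1],None,fx=4,fy=4))
```

```text
2.825 [0.59985303 0.33774918 0.52902339]
False
[ 0.53115483 -0.29009622  0.17455347] [ 0.10928146  0.59805327 -0.21858799]
0.5190913480524582 4.3833
0.519885147543746 [-0.38863122  0.00226262 -1.84126867] 5.3167
```

View pics/g1.png

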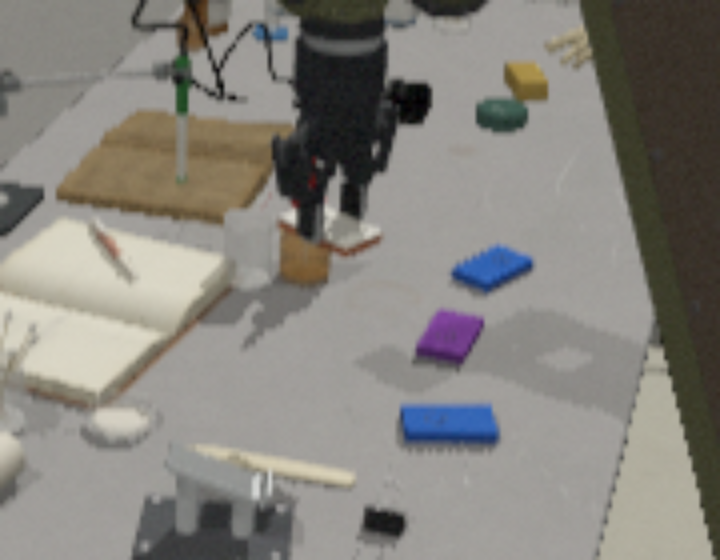

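Run:
```python
from h import *; from plant import r
R=rv(toolR(-RR[:,2],-RR[:,1])); n=RR[:,2];x=RR[:,0]
r.reach(SEAT+x*.006+n*.25,R)
print(r.current_time())
r.servo_line(SEAT+x*.006+n*.185,None,.12); r.hold(.2)
f0=r.current_force()
s=r.servo_line(SEAT+x*.006+n*.1735,None,.025,4)
p=r.current_eef_pos();print("down",s,(np.array(p)-SEAT)@RR,(np.array(r.current_force())-f0)@RR,r.current_time())
c=r.capture("side");cv2.imwrite("pics/g2.png",cv2.resize(c["img"][180:280,220:330,::-1],None,fx=6,fy=6))
```

```text
6.3333
down True [5.93147754e-03 1.35909461e-05 1.73888206e-01] [ 0.75538841 -0.70282374  7.69426282] 7.6833
```

View pics/g2.png

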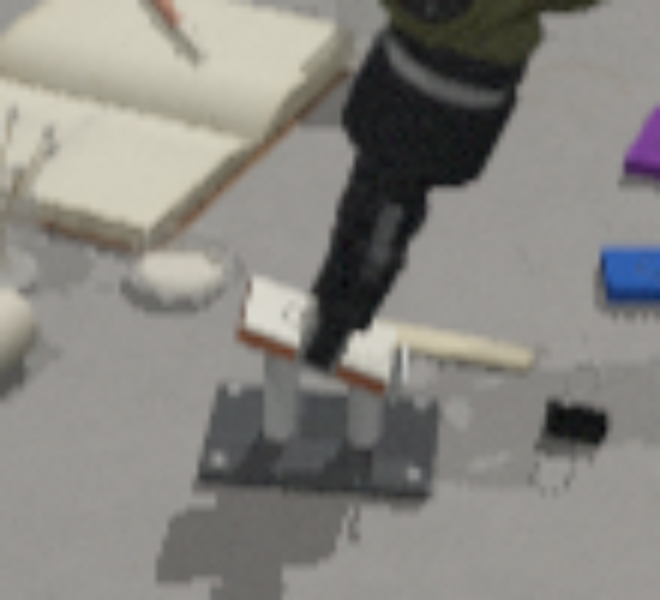

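Run:
```python
from h import *; from plant import r
n=RR[:,2];x=RR[:,0]
p=np.array(r.current_eef_pos())
r.servo_line(p+n*.0008,None,.02)
f0=r.current_force()
s=r.servo_line(p+n*.0008-x*.009,None,.02,5)
q=np.array(r.current_eef_pos());print("slide",s,(q-SEAT)@RR,(np.array(r.current_force())-f0)@RR)
r.gripper_open();r.hold(.3)
r.servo_line(q+n*.09,None,.2)
print(r.current_time(),r.current_force())
r.reach([.40,.15,.40],rv(toolR(np.array([0,0,-1.]),-np.array([-np.sin(-.17),np.cos(-.17),0]))))
d={}
for k in("top","side"):
    c=r.capture(k);d[k]=c
import pickle;pickle.dump(d,open("d1.pkl","wb"))
a=cv2.resize(d["top"]["img"][190:244,232:292],None,fx=6.6,fy=6.6,interpolation=cv2.INTER_CUBIC)
b=cv2.resize(d["side"]["img"][214:268,244:304],None,fx=6.6,fy=6.6,interpolation=cv2.INTER_CUBIC)
cv2.imwrite("pics/p1.png",np.hstack([a,b])[:,:,::-1]);cv2.imwrite("pics/p1t.png",d["top"]["img"][:,:,::-1])
print(r.current_time(),r.current_eef_pos())
```

```text
slide True [2.33236474e-04 1.14509652e-05 1.74685332e-01] [3.18536719 0.07729581 0.95542056]
9.725 [0.07422592 0.37998114 0.86879339]
10.7917 [0.40045854 0.14934707 0.39908927]
```

View pics/p1.png

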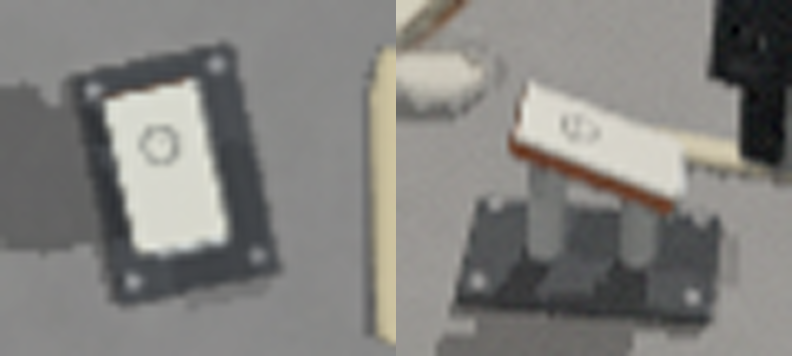

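View pics/p1t.png

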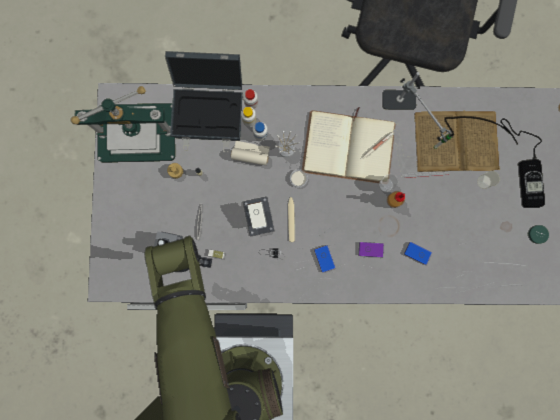

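Run:
```python
from h import *; from plant import r;import pickle
d=pickle.load(open("d1.pkl","rb"))
m=SEAT+RR@np.array([.012,0,.012]);print(m,pr(d["top"],m),pr(d["side"],m))
py=np.radians(-10);R=rv(toolR(np.array([0,0,-1.]),-np.array([-np.sin(py),np.cos(py),0])))
P=np.array([.450,.253,0])
r.reach(P+[0,0,.34],R)
f0=np.array(r.current_force())
print(r.servo_line(P+[0,0,.262],None,.1,8),r.current_eef_pos())
r.close();print(r.current_width(),np.array(r.current_force())-f0,r.current_time())
r.servo_line(P+[0,0,.262+.09],None,.15)
r.hold(.2);print(r.current_width(),np.array(r.current_force())-f0,r.current_time(),r.current_eef_pos())
d={k:r.capture(k) for k in("top","side")};pickle.dump(d,open("d2.pkl","wb"))
cv2.imwrite("pics/g3.png",cv2.resize(d["side"]["img"][180:345,200:350,::-1],None,fx=3.6,fy=3.6,interpolation=cv2.INTER_CUBIC))
```

```text
[ 0.55350476 -0.0374599   0.07938055] [256.56323609 211.67521864] [271.71560355 233.0020014 ]
False [0.45016853 0.25300957 0.26266517]
0.2508272092410838 [-0.68360548 -0.72346601  3.85824381] 12.9083
0.2473617508526721 [-0.03569507 -1.0718453  -1.19592462] 13.8583 [0.44997194 0.25297353 0.35105943]
```

View pics/g3.png

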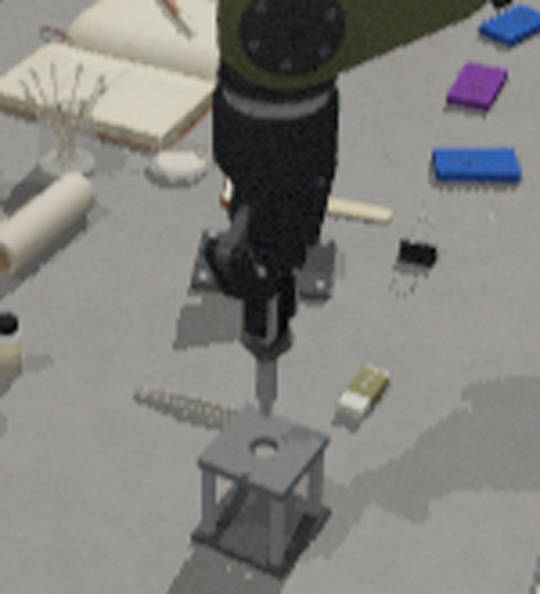

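```bash
cat >> h.py <<'E'
MARK=SEAT+RR@np.array([.012,0.0,.012])+np.array([0,.001,0])
LT=.2497
E
python3 - <<'E'
from h import *; from plant import r;import pickle
R=rv(toolR(-RR[:,2],-RR[:,1]));n=RR[:,2]
r.reach(MARK+n*(LT+.10),R)
r.servo_line(MARK+n*(LT+.012),None,.08);r.hold(.4)
print(r.current_time(),(np.array(r.current_eef_pos())-MARK)@RR,np.array(r.current_force()),np.degrees((Ro.from_rotvec(r.current_tool_rot()).inv()*Ro.from_rotvec(R)).magnitude()))
d={k:r.capture(k) for k in("top","side")};pickle.dump(d,open("d3.pkl","wb"))
t=MARK+n*.012
for k in d: print(k,pr(d[k],t),pr(d[k],MARK))
b=cv2.resize(d["side"]["img"][190:265,235:310],None,fx=7.5,fy=7.5,interpolation=cv2.INTER_CUBIC)
cv2.imwrite("pics/h1.png",b[:,:,::-1])
a=cv2.resize(d["top"]["img"][180:260,215:305],None,fx=6,fy=6,interpolation=cv2.INTER_CUBIC)
cv2.imwrite("pics/h1t.png",a[:,:,::-1])
E
```

```text
16.8 [ 2.29894455e-05 -8.39205834e-06  2.61804899e-01] [-0.749678    0.04475584 -1.77317747] 0.011557649761382571
top [256.37494504 212.53431441] [256.25210127 211.67288925]
side [273.01440698 230.16068202] [271.61061626 233.1698796 ]
```

View pics/h1.png

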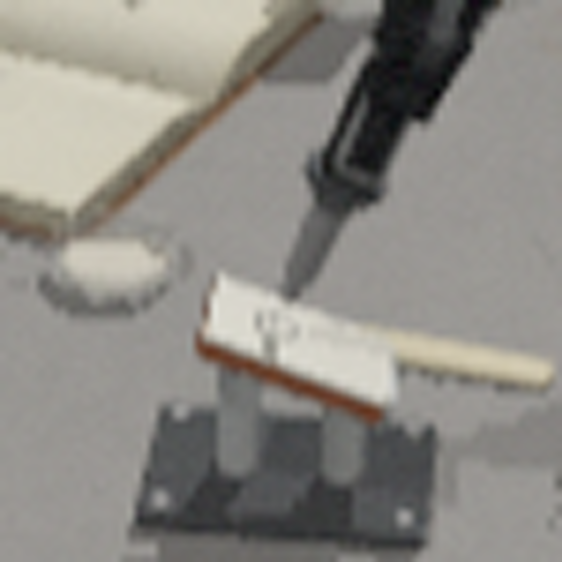

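View pics/h1t.png

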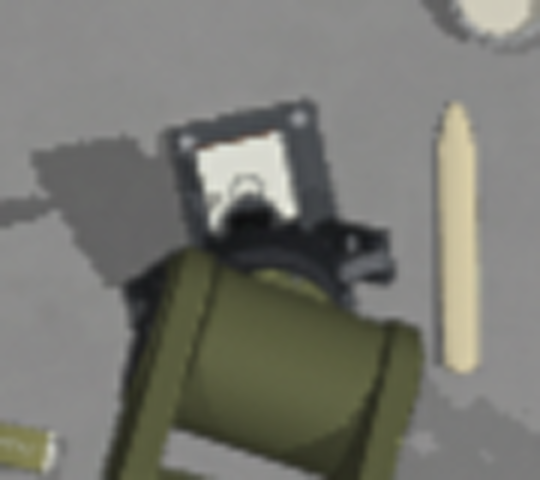

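Run:
```python
from h import *; from plant import r;import pickle
d=pickle.load(open("d3.pkl","rb"));n=RR[:,2]
print((pr(d["side"],MARK+n*(.012+.065))-[235,190])*7.5, (pr(d["side"],MARK+n*.012)-[235,190])*7.5)
f0=np.array(r.current_force())
for z in(.004,.001,-.001,-.003,-.005):
    s=r.servo_line(MARK+n*(LT+z),None,.02,5);r.hold(.2)
    print(z,s,((np.array(r.current_eef_pos())-MARK)@RR-[0,0,LT])*1000,(np.array(r.current_force())-f0)@RR,r.current_time())
    if s:break
d={k:r.capture(k) for k in("top","side")}
b=cv2.resize(d["side"]["img"][190:265,235:310],None,fx=7.5,fy=7.5,interpolation=cv2.INTER_CUBIC)
cv2.imwrite("pics/h2.png",b[:,:,::-1])
```

```text
[343.83689268 175.31264374] [285.10805237 301.20511518]
0.004 False [ 0.02638246 -0.01054987  4.09260607] [ 0.48560802 -0.4491944  -0.04498375] 17.65
0.001 False [-9.01645231e-04 -2.60734795e-02  1.01985074e+00] [-0.65724986 -0.80638219  0.3186031 ] 18.15
-0.001 False [ 0.01962196 -0.00676442 -0.99016128] [ 0.21760051 -1.75387998  0.4202318 ] 18.6
-0.003 False [ 0.0278337  -0.00973361 -2.93936282] [0.15824822 0.44988952 0.90589667] 19.05
-0.005 False [ 2.99429155e-03 -1.99207440e-02 -4.97266908e+00] [-0.30161471  0.07296237  1.77148021] 19.5
```

View pics/h2.png

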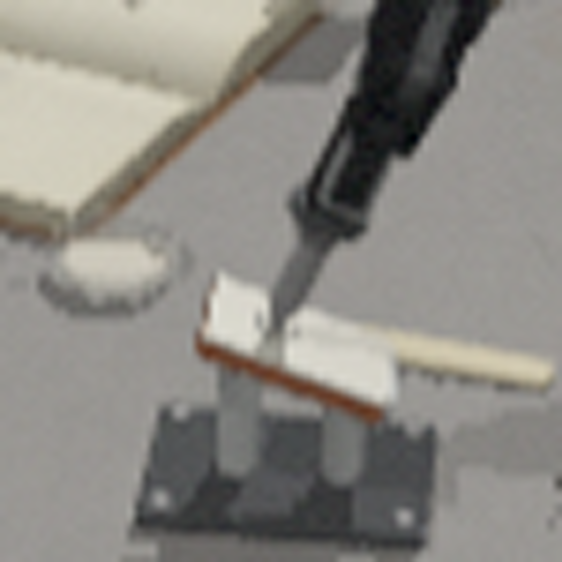

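Run:
```python
from h import *; from plant import r
def avg():
    F=[]
    for _ in range(25): r.hold(.04);F.append(r.current_force())
    F=np.array(F)@RR;return F.mean(0).round(2),F.std(0).round(2)
n=RR[:,2]
print(avg())
a=r.recognise(c:=r.capture("side"),"tile_mark");
for o in a[:2]: print(o["p"],(c["R"].T@(np.array(o["location"])-c["t"])).round(3))
print(MARK,r.current_width(),np.abs(r.current_qd()).max(),r.current_time(),((np.array(r.current_eef_pos())-MARK)@RR-[0,0,LT])*1000)
```

```text
(array([-0.26, -0.11,  0.73]), array([0.29, 0.49, 0.46]))
0.74 [ 0.545 -0.033  0.072]
0.58 [ 0.426 -0.564  0.011]
[ 0.55350476 -0.0364599   0.07938055] 0.24910309198148015 0.001912262865264057 20.7417 [ 4.49060408e-03  8.13750057e-03 -5.00426245e+00]
```

```bash
python3 -c "
from plant import r
r.sign_off();print(r.current_time())"
```

```text
the job is handed in; nothing more can be done
the job is handed in; nothing more can be done
```

I placed the white ringed tile on the sloped rest, slid it down until the lip stopped it, and let go. I then lifted the probe out by its handle and pressed it square onto the ring. I handed in at about 20.7 s, still holding it there; no verdict was reported.

**Tile:** The slide stopped within 0.3 mm of where the seat was expected. The photos after release showed it flat, ring up and along the slope. The ring was within about 1 px of its predicted position in both cameras.

**Probe:** The grip was steady at about 21 mm opening. In the side view the tip was about 1 px from where it should be, and the tilt command was met to 0.01°.

**Press:** The arm stopped 5.0 mm past nominal contact. The averaged push was about 2.1 N above the reading just before contact, which fits about 5 mm of plunger travel. The baseline was a single reading with about 0.5 N of noise, so the plunger is in by roughly 3.5 to 7 mm.

**One disagreement:** The network's last ring position was about 12 mm from mine. The probe was partly hiding the ring by then, so I relied on the earlier unobstructed pictures.

I did not target or touch any of the other things on the table. The overview picture after placing the tile showed those in view unmoved, but I took no full picture at the very end.

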